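Vent the filter unit and pull its filter for inspection

TASK

Get the filter out of the benchtop filter unit for inspection: press the unit's vent plunger fully down to its stop and let it come back up, then lift the cover flap right over so that it stays open, and draw the filter cassette beneath it up out of its slot. Carry the cassette to the white trough and finish while still holding it in the gripper: upright, centred over the trough, its lower edge about 10 cm above the trough's rim and touching nothing else. Leave everything else on the bench where it stands.

Things in the scene. Friction and masses are not known exactly. Their poses are not given: they have to be found in the camera images.
- filter_unit: filter unit, fixed; origin on the bench under the middle of the housing; x axis points from its front (louvres, flap's pull) to the hinge side, y left, z up. White housing 104 (x) x 110 (y) mm, deck 66 mm above the bench; plunger column 42 x 42 mm, 88 mm tall, centred at x -15, y -86 mm; base plate 126 x 186 x 11 mm
- slot (a point): middle of the slot's mouth in the deck, under the flap, at x 0, y 0, z 66 mm of the unit; slot 14 (x) x 64 (y) mm, its floor 52 mm below the mouth; the cassette stands upright in it
- plunger_top (a point): centre of the top face of the vent plunger's head, a grey disc of diameter 25 and 8 mm thick on a steel stem on top of the column, 114 mm above the bench when up; pressed straight down
- plunger (a joint): travel of the vent plunger, m: 0 up, 0.010 at its stop; spring of about 1.5 N at the top and 4.5 N at the stop; it comes back up by itself
- flap_hinge (a point): middle of the flap's hinge line, which runs along the unit's y axis: at x +52, y 0, z 66 mm of the unit. The flap is a grey hood 110 (x) x 114 (y) mm, its top 37 mm above the deck, with walls hanging down to the deck
- flap (a joint): angle of the cover flap, rad: 0 shut, grows as its front edge goes up and over to the hinge side, stop at 1.9; light (80 g), it falls shut when let go below about 0.95 and falls on open by itself, and stays there, when let go above about 1.3
- flap_grip (a point): grip point on the flap's pull, an upright block 22 (x) x 14 (y) x 34 mm tall on the flap's top near its front edge: 24 mm above the flap's top, 10 mm below the pull's top; with the flap shut 85 mm in front of and 61 mm above the hinge line. Gripped across its 14 mm (along the unit's y) the pull can turn between the fingers as the flap swings
- filter_pull (a point): point on the pull of the filter cassette, on its middle line, 68 mm above its lower edge; hidden beneath the shut flap. The pull is 10 (x) x 30 (y) x 32 mm tall, on the cassette's upper edge; in the slot it stands 30 mm proud of the deck, with free deck all round it. The axes are those of the unit while it stands in the slot
- filter_foot (a point): middle of the lower edge of the cassette; z axis up along the cassette. It stands 14 mm above the bench while in the slot, 52 mm below the deck
- filter: the filter cassette, 60 g: flat white pleated-filter frame 10 (x) x 60 (y) x 50 mm tall with the pull on top, 82 mm tall overall; origin at the middle of its lower edge, as filter_foot
- trough_centre (a point): middle of the white open trough, half-way up; the trough is 52 (x) x 124 (y) x 27 mm high, stands loose on the bench at the left or at the right of the unit
- trough: the same trough; origin at the centre of its underside
- slide_box: small closed cardboard box, 56 x 82 x 34 mm, bystander
- beaker: small clear beaker, diameter 54, 70 mm tall, bystander
- amber_bottle: brown bottle with black cap, diameter 56, 118 mm tall, bystander
- petri_dish: flat round dish, diameter 59, 13 mm high, bystander
- marker: black pen, 11 x 135 x 14 mm, lying along its y axis, bystander
- dropper: small white dropper bottle, diameter 26, 70 mm tall, bystander
- tube15: thin capped tube lying along its y axis, 18 x 120 x 18 mm, bystander
There are look-alikes about, which are no part of the job. What is shaped like the trough but yellow is not meant.

How it is judged:
On the way, in this order (a step that is already met when the one before it is completed fails the run):
1. the vent plunger is pressed down to its stop (value of joint plunger above 0.0085 m), for 0.1 s.
2. the plunger is back up and the cover flap is lifted open (value of joint flap above 1.2 rad and value of joint plunger below 0.003 m), for 0.2 s.
3. the cassette is drawn out, clear above the deck, in the gripper (z of filter_foot in the frame of filter_unit above 0.07 m and contact force between filter and the fingers above 0.5 N), for 0.2 s.
At the end, for the whole second after the job is handed in: The gripper holds the cassette still and upright (within 0.3 rad), the middle of its lower edge within 35 mm of the trough's middle seen from above and 50 to 160 mm above the trough's rim, touching neither trough nor unit; the flap is open beyond 1.2 rad and the plunger is up (below 3 mm) (all of step 2 and contact force between filter and the fingers above 0.5 N and height (world z) of filter_foot between 0.077 and 0.187 m and horizontal distance between filter_foot and trough_centre below 0.035 m and angle between filter_foot's own z axis and vertical below 0.3 rad and linear speed of filter below 0.03 m/s and contact force between filter and trough below 0.05 N and contact force between filter and filter_unit below 0.05 N); the arm keeps its last pose, push and grip.
It fails at once if the trough or a bystander is moved by more than 25 mm (distance of any of trough, slide_box, beaker, amber_bottle, petri_dish, marker, dropper, tube15 from where it was at the start of the episode above 0.025 m).
It also fails if it takes over 61 s, if anything falls off the work surface, if the arm or the gripper's body presses on something with over 40 N, if the wrist force passes 120 N, or if a joint passes its speed limit or range.

ROBOT

A 6-joint arm with a two-finger parallel gripper is mounted at the origin on a cart in front of the work surface, level with it; the furniture and walls round the work are solid. World frame = base frame: x ahead of the robot, y to its left, z up, the work surface at z = 0. Lengths are in m, angles in rad, forces in N, time in s.
With the tool pointing down it reaches from about 0.35 to 0.725 m from the base axis. Payload 4.3 kg.
Tool frame: the origin (TCP) lies on the centre line of the jaws, within the pads' length; the fingertips stand 17 mm ahead of it and the grasp point (between the pads) lies 2 mm behind it; z points along the fingers, y is the line along which they close (so a half turn about z gives the same grasp; the last joint's range is limited). The gripper opens to 85 mm and grips with 20 to 120 N. Pads are 22 mm wide; open, the fingers measure 114 mm over their backs; the gripper's body (76 mm by 85 mm) begins 54 mm behind the grasp point. The pads swing forward as they close: fully open they stand 13 mm farther back than shut.
Start: joints at [-1.457, 0.377, 0.081, 1.274, 0, 1.46], TCP at [0.128, -0.561, 0.248] pointing down, gripper open.
Joint ranges: [-2.72, 2.72], [-0.84, 1.66], [-1.02, 1.22], [-1.77, 2.12], [-1.37, 1.28], [-3.14, 3.14]. Speed limits (rad/s): [2.57, 2.57, 3.14, 3.14, 3.14, 3.14].

INTERFACE

Orientations are given as a rotation vector (axis times angle).
In Python, from cell import * gives the robot as it stands. Calls block until the motion is done:
- movep(position, orientation): joint-space move of the TCP to a pose.
- move_linear(position, ori=None, speed=0.15, threshold=None): straight line of the TCP; ori=None keeps the orientation; speed is the mean speed in m/s. With threshold (N) it stops when the force on the tool has changed by that much, and returns True; else False.
- movej(angles): joint-space move.
- command_gripper(opening): opening from 0.0 (shut) to 1.0 (fully open); the grip force is fixed at half the most; returns when the fingers have stopped.
- hold(seconds).
- solve_ik(position, orientation): joint angles nearest the present ones, or None.
- read_camera(name): name is "scene" or "top" or "wrist"; returns (picture, depth): 384x512x3 uint8, red, green, blue; 384x512 float32, m along the optical axis (not along the pixel's ray), 0 where there is no reading.
- camera_model(name): a dict with "fovy" (degrees; the focal length in pixels is half the picture's height over the tangent of half this angle, whatever the lens; pixels are square), "cx", "cy" (the principal point, pixels), "pose" (4x4, takes a point from camera to world coordinates). Camera axes: x right, y down, z forward; pixel columns grow to the right and rows downward; lengths in m; the calibration is good to about 2 mm. A picture is of the moment at which its call begins: read the wrist's pose just before it. camera_model takes no time and is no camera call; for the wrist camera it gives the pose at the moment of the call.
A pose or a line that the arm cannot do raises Unreachable and nothing moves.
- sign_off(): hands the job in; it is judged then, once.
Trained networks look in the newest picture that a camera, given by its name, has taken for a name from the list of things; names that differ only in an ending like _2 or _b are one class to them, and where a whole thing is asked for, a point or a joint stands for the part that bears it (a point fixed in the world has none). Each returns a list of dicts, best first, with "score" (0 to 1); they miss things now and then, are a little off and sometimes report something else, mostly with a low value. They report only what shows in the picture. A call takes as long as a camera call. They do not tell look-alikes from the thing itself.
- spot_in(camera, query): "position" ([x, y, z] in m, in world coordinates, good to about 4 mm: the middle of the surface that is visible of it).
Readings, each from a call of its own:
- get_clock(): time.
- get_q(): joint angles.
- get_dq(): joint speeds.
- get_joint_efforts(): joint torques, N m.
- get_tool_pos(): TCP position.
- get_tool_rot(): TCP orientation.
- get_wrist_force(): force on the tool from outside, world axes, zero at the start.
- get_wrist_torque(): the same for the moment, N m.
- get_finger_gap(): opening from 0.0 (shut) to 1.0 (fully open).
- get_grasp_force(): force on a finger pad.
Only numpy, scipy, OpenCV 4.12 (cv2) and the standard library are available. Lean on these libraries where they do the work, as an engineer would, in place of code of your own. Each camera call takes 0.05 s, during which the arm holds its last target. There are 200 camera calls.

## Working session

There is one attempt and no reset: what is moved stays moved. The work goes in short steps, each a Python script; the robot and the scene stay as the last script left them, time stands still between calls to the robot, and variables do not carry over. Pictures are saved under pics/ and viewed, at most 10 in all, crops included, and the job is handed in when it is done.

```bash
mkdir -p pics; ls
python3 - <<'E'
from cell import *
import cv2
for n in ("scene","top"):
    im,d=read_camera(n); cv2.imwrite(f"pics/{n}0.png",cv2.resize(im[:,:,::-1],(800,600)))
    for q in ("filter_unit","plunger_top","flap_grip","flap_hinge","trough","slide_box","beaker","amber_bottle","petri_dish","marker","dropper","tube15"):
        r=spot_in(n,q); print(n,q,[(round(a["score"],2),[round(float(v),3) for v in a["position"]]) for a in r[:3]])
    m=camera_model(n);print(m["fovy"],m["pose"].round(3).tolist() if hasattr(m["pose"],"round") else m["pose"])
print(get_tool_rot(),get_clock())
E
```

```text
pics
scene filter_unit [(0.66, [0.455, -0.037, 0.083])]
scene plunger_top []
scene flap_grip [(0.89, [0.468, -0.039, 0.102])]
scene flap_hinge [(0.6, [0.456, -0.04, 0.087])]
scene trough [(0.85, [0.489, -0.31, 0.018]), (0.58, [0.658, 0.096, 0.013]), (0.45, [0.739, -0.271, 0.065])]
scene slide_box [(0.86, [0.432, 0.32, 0.035])]
scene beaker [(0.83, [0.76, 0.207, 0.044]), (0.46, [0.469, -0.038, 0.098])]
scene amber_bottle [(0.75, [0.739, -0.272, 0.065])]
scene petri_dish [(0.77, [0.62, 0.306, 0.012]), (0.66, [0.468, -0.133, 0.119]), (0.3, [0.742, -0.272, 0.068])]
scene marker [(0.63, [0.621, 0.305, 0.01]), (0.48, [0.594, -0.447, 0.006])]
scene dropper []
scene tube15 [(0.77, [0.646, 0.414, 0.018]), (0.3, [0.62, 0.305, 0.011]), (0.25, [0.761, 0.208, 0.047])]
48.79904454326196 [[-0.645, -0.501, 0.577, -0.176], [-0.764, 0.406, -0.502, 0.632], [0.017, -0.764, -0.645, 0.943], [0.0, 0.0, 0.0, 1.0]]
top filter_unit [(0.84, [0.478, -0.072, 0.105])]
top plunger_top [(0.7, [0.738, -0.275, 0.083]), (0.39, [0.468, -0.136, 0.114])]
top flap_grip [(0.63, [0.481, -0.052, 0.106])]
top flap_hinge [(0.83, [0.477, -0.07, 0.101])]
top trough [(0.87, [0.653, 0.097, 0.007]), (0.75, [0.488, -0.302, 0.005]), (0.66, [0.353, -0.228, 0.008])]
top slide_box [(0.76, [0.437, 0.31, 0.032]), (0.66, [0.474, -0.068, 0.104])]
top beaker [(0.6, [0.778, 0.207, 0.041])]
top amber_bottle [(0.73, [0.739, -0.276, 0.082]), (0.17, [0.773, 0.207, 0.042])]
top petri_dish [(0.78, [0.622, 0.304, 0.013])]
top marker []
top dropper [(0.43, [0.471, -0.137, 0.115])]
top tube15 [(0.69, [0.645, 0.408, 0.017])]
50.953835262309426 [[0.009, -0.983, 0.183, 0.325], [-1.0, -0.01, -0.002, -0.012], [0.004, -0.183, -0.983, 1.397], [0.0, 0.0, 0.0, 1.0]]
[ 3.12192955e+00  3.50758576e-01 -8.31595426e-06] 1.3
```

View pics/scene0.png

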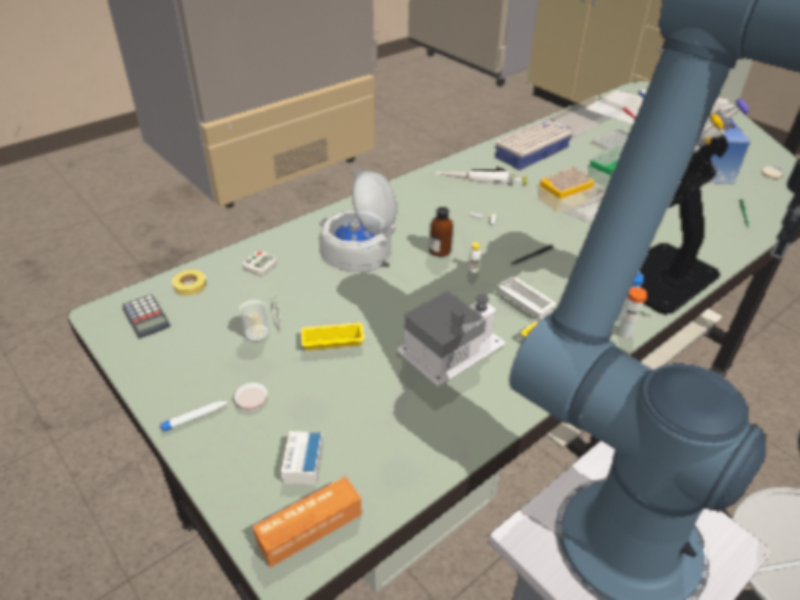

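View pics/top0.png

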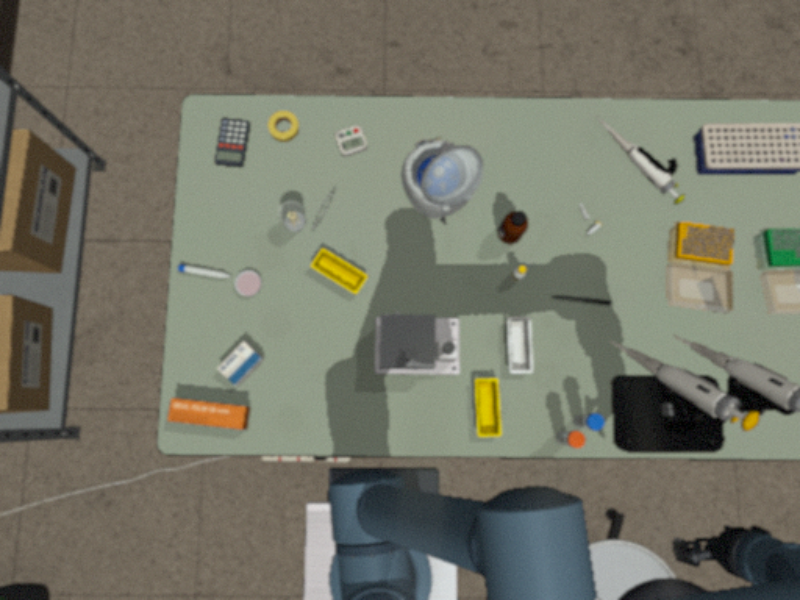

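The scene view shows the unit at (450,335), with its pull at (462,330) and its plunger at (482,305). The top view has the unit at (418,345) and the plunger at (448,347). Trough candidates are white at (518,345) and yellow at (340,270) and (487,407); I choose the white one. The microscope, at about (665,400) in the top view, may be in the sweep path, so I'll check heights there.

```bash
cat > h.py <<'E'
from cell import *
import numpy as np, cv2
from scipy.spatial.transform import Rotation as R
def cloud(n):
    im,d=read_camera(n); m=camera_model(n); P=np.array(m["pose"])
    f=192/np.tan(np.radians(m["fovy"])/2); v,u=np.mgrid[:384,:512]
    c=np.stack([(u-m["cx"])/f*d,(v-m["cy"])/f*d,d],-1)
    return im,np.where(d[...,None]>0,c@P[:3,:3].T+P[:3,3],np.nan)
def down(yaw): # tool z down, tool y axis (closing) at world angle yaw
    y=np.array([np.cos(yaw),np.sin(yaw),0]);z=np.array([0,0,-1.]);x=np.cross(y,z)
    return R.from_matrix(np.stack([x,y,z],1)).as_rotvec()
def rect(p): 
    r=cv2.minAreaRect(p[:,:2].astype(np.float32)*1000); return len(p),np.round(r[0],1),np.round(r[1],1),round(r[2],1)
E
python3 - <<'E'
from h import *
for n in("top","scene"):
    im,X=cloud(n); x,y,z=X[...,0],X[...,1],X[...,2]
    near=(abs(x-.48)<.12)&(y>-.2)&(y<.06)
    for a,b in((.095,.11),(.108,.12),(.122,.145),(.078,.095)): 
        s=near&(z>a)&(z<b)
        if s.sum()>4: print(n,a,rect(X[s]),X[s].mean(0).round(4))
    s=(abs(x-.49)<.08)&(abs(y+.3)<.07)&(z>.018)&(z<.04); 
    if s.sum()>4: print("trough",rect(X[s]))
im,X=cloud("top");x,y,z=X[...,0],X[...,1],X[...,2]
for gx in np.arange(.1,.8,.05):
    print(round(gx,2),[round(float(np.nanmax(np.where((abs(x-gx)<.025)&(abs(y-gy)<.025),z,0))),2) for gy in np.arange(.05,-.7,-.05)])
E
```

```text
top 0.095 (1138, array([486.2, -57.9]), array([110.5, 130.3]), 0.2) [ 0.4873 -0.0485  0.1041]
top 0.108 (145, array([488.3, -70.3]), array([103.8, 147.6]), 0.6) [ 0.4807 -0.078   0.1108]
top 0.122 (36, array([454.5, -47.6]), array([22.8, 12.8]), 0.3) [ 0.4537 -0.0477  0.1357]
top 0.078 (148, array([462.7, -81.4]), array([143.5, 108.7]), 73.1) [ 0.4634 -0.1156  0.0884]
trough (222, array([ 480.1, -277.7]), array([ 93.1, 138.9]), 89.3)
scene 0.095 (997, array([487.1, -68.3]), array([114.1, 153.9]), 0.7) [ 0.483  -0.0461  0.1049]
scene 0.108 (160, array([484.5, -71.6]), array([154.8, 106.9]), 89.9) [ 0.4763 -0.0731  0.1113]
scene 0.122 (55, array([453.7, -49.7]), array([21. , 15.9]), 0.8) [ 0.4523 -0.0469  0.1339]
scene 0.078 (291, array([483.2, -73.8]), array([166.6, 106.6]), 89.0) [ 0.4598 -0.0544  0.0872]
trough (257, array([ 476.9, -294.1]), array([ 82.6, 160.5]), 73.3)
0.1 [0.32, 0.33, 0.31, 0.0, 0.0, 0.0, 0.0, 0.0, 0.0, 0.0, 0.0, 0.54, 0.49, 0.0, 0.0]
0.15 [0.36, 0.48, 0.6, 0.76, 0.78, 0.78, 0.0, 0.71, 0.72, 0.72, 0.72, 0.59, 0.57, 0.35, 0.31]
0.2 [0.36, 0.49, 0.61, 0.77, 0.78, 0.
[... 397 characters left out ...]
1, 0.29, 0.37, 0.38, 0.33, 0.38]
0.45 [0.01, 0.11, 0.14, 0.12, 0.12, 0.01, 0.03, 0.03, 0.01, 0.01, 0.29, 0.3, 0.23, 0.32, 0.32]
0.5 [0.01, 0.11, 0.11, 0.12, 0.12, 0.01, 0.04, 0.03, 0.01, 0.01, 0.21, 0.01, 0.22, 0.01, 0.01]
0.55 [0.01, 0.11, 0.11, 0.11, 0.02, 0.01, 0.03, 0.04, 0.01, 0.01, 0.01, 0.01, 0.01, 0.01, 0.05]
0.6 [0.03, 0.01, 0.01, 0.01, 0.01, 0.01, 0.01, 0.01, 0.01, 0.02, 0.02, 0.02, 0.01, 0.06, 0.06]
0.65 [0.04, 0.01, 0.01, 0.01, 0.01, 0.01, 0.01, 0.08, 0.01, 0.01, 0.01, 0.01, 0.01, 0.01, 0.05]
0.7 [0.01, 0.01, 0.01, 0.01, 0.01, 0.01, 0.05, 0.08, 0.01, 0.01, 0.01, 0.01, 0.01, 0.01, 0.07]
0.75 [0.01, 0.01, 0.01, 0.18, 0.16, 0.01, 0.12, 0.12, 0.01, 0.01, 0.02, 0.02, 0.01, 0.01, 0.07]
```

Run:
```python
from h import *
rv=get_tool_rot(); q0=np.array(get_q()); c0=R.from_rotvec(rv)
print(c0.as_matrix().round(2).tolist())
r=.40;a=-1.346
movep([r*np.cos(a),r*np.sin(a),.30],rv); q=np.array(get_q()); print(q.round(2),get_clock())
q[0]+=1.1; movej(q); print(np.round(get_tool_pos(),3),get_clock())
for yaw in(np.pi/2,-np.pi/2):
    s=solve_ik([.47,-.09,.33],down(yaw)); print(yaw,None if s is None else np.round(s,2))
yaw=min((np.pi/2,-np.pi/2),key=lambda t:9 if (s:=solve_ik([.47,-.09,.33],down(t))) is None else abs(s[5]))
movep([.43,-.09,.33],down(yaw)); print(yaw,get_clock())
m=camera_model("wrist");print(np.round(m["pose"],3).tolist())
im,X=cloud("wrist"); cv2.imwrite("pics/w1.png",im[:,:,::-1])
for qn in("plunger_top","flap_grip","trough","filter_unit"):
    print(qn,[(round(a["score"],2),np.round(a["position"],3)) for a in spot_in("wrist",qn)[:3]])
x,y,z=X[...,0],X[...,1],X[...,2]
near=(abs(x-.487)<.1)&(y>-.2)&(y<.06)
for n,lo,hi,mk in(("pull",.128,.145,near&(y>-.1)),("flap",.098,.110,near&(y>-.109)),("plunger",.107,.120,near&(abs(y+.135)<.02)),("trough",.02,.034,(abs(x-.49)<.09)&(abs(y+.3)<.05))):
    s=mk&(z>lo)&(z<hi)
    if s.sum()>4: print(n,rect(X[s]),X[s].mean(0).round(4))
print(get_clock())
```

```text
[[0.98, 0.22, 0.0], [0.22, -0.98, -0.0], [0.0, 0.0, -1.0]]
[-1.5   0.01 -0.24  1.32  0.    1.41] 2.2083
[ 0.389 -0.099  0.3  ] 3.75
1.5707963267948966 [-0.32  0.17  0.01  1.41  0.   -0.32]
-1.5707963267948966 [-0.32  0.17  0.01  1.41  0.    2.82]
1.5707963267948966 5.3
[[0.002, 0.966, 0.258, 0.364], [1.0, -0.002, -0.0, -0.09], [0.0, 0.258, -0.966, 0.455], [0.0, 0.0, 0.0, 1.0]]
plunger_top [(0.64, array([ 0.468, -0.139,  0.115]))]
flap_grip [(0.62, array([ 0.482, -0.054,  0.102]))]
trough [(0.75, array([ 0.348, -0.235,  0.009])), (0.75, array([0.639, 0.049, 0.02 ])), (0.65, array([ 0.485, -0.309,  0.014]))]
filter_unit [(0.56, array([ 0.466, -0.073,  0.107])), (0.16, array([ 0.47 , -0.133,  0.115]))]
pull (219, array([452.8, -50.4]), array([22.5, 13.1]), 1.0) [ 0.4517 -0.0506  0.1358]
flap (6491, array([484., -50.]), array([114.2, 109.3]), 89.9) [ 0.4826 -0.0503  0.1027]
plunger (295, array([ 469.6, -135.8]), array([24.2, 23.3]), 43.2) [ 0.4693 -0.1357  0.1133]
trough (983, array([ 472.6, -296.5]), array([ 69.8, 157. ]), 81.1) [ 0.4853 -0.302   0.0259]
5.55
```

View pics/w1.png

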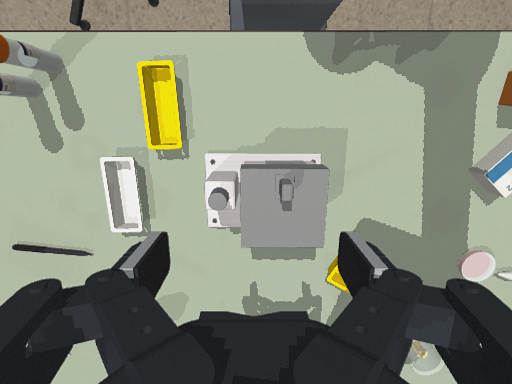

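Run:
```python
from h import *
o=down(np.pi/2)
command_gripper(0.0)
movep([.470,-.136,.165],o)
move_linear([.470,-.136,.136],speed=.1)
f0=np.array(get_wrist_force())
print(move_linear([.470,-.136,.112],speed=.02,threshold=12),np.round(get_tool_pos(),4),get_wrist_force()-f0)
hold(.3); print(np.round(get_tool_pos(),4),get_wrist_force()-f0)
```

```text
True [ 0.4703 -0.1362  0.121 ] [-1.45484297  0.75622856  6.52838178]
[ 0.4703 -0.1362  0.121 ] [-0.20747678  0.31914981  7.36225937]
```

The wrist picture shows the plunger at (217,198), the pull at (287,188), the white trough at (122,195) and a yellow decoy at (160,105). The plunger is down 10 mm at 7.4 N, above the spring's 4.5 N at the stop. I'll press slightly more to confirm, then release it and grip the flap's pull.

Run:
```python
from h import *
move_linear([.4703,-.1362,.1203],speed=.02,threshold=15); hold(.25); print(np.round(get_tool_pos(),4),get_wrist_force())
move_linear([.4703,-.1362,.165],speed=.1)
im,X=cloud("top")
x,y,z=X[...,0],X[...,1],X[...,2]
command_gripper(0.5)
o=down(np.pi/2)
movep([.453,-.050,.175],o); move_linear([.453,-.050,.128],speed=.08)
print(get_wrist_force()); command_gripper(0.0)
print(get_finger_gap(),get_grasp_force(),get_wrist_force(),np.round(get_tool_pos(),4),get_clock())
```

```text
[ 0.4704 -0.1362  0.121 ] [-2.18961445  1.13774832  9.07266121]
[ 0.82026556 -0.07867134  0.62913282]
0.14837297475353595 60.59251427650452 [-0.76532467 -3.57402564  4.16369874] [ 0.4536 -0.0507  0.1288] 11.7667
```

Run:
```python
from h import *
p=np.array(get_tool_pos()); g=p+[0,0,.002]; h=np.array([.538,p[1],.066])
v=g-h
def at(t):
    c,s=np.cos(t),np.sin(t)
    return h+[v[0]*c+v[2]*s,0,-v[0]*s+v[2]*c]-[0,0,.002]
ts=np.linspace(0,1.45,9)[1:]
print([solve_ik(at(t),get_tool_rot()) is not None for t in ts])
for t in ts:
    move_linear(at(t),speed=.08); print(round(t,2),np.round(get_tool_pos(),3),np.round(get_wrist_force(),1),round(get_finger_gap(),3))
    if np.linalg.norm(get_wrist_force())>35: break
print(get_clock())
im,X=cloud("scene"); cv2.imwrite("pics/s2.png",im[120:300,200:420,::-1].repeat(3,0).repeat(3,1))
```

```text
[True, True, True, True, True, True, True, True]
0.18 [ 0.466 -0.051  0.142] [-3.  -3.5 -1.4] 0.148
0.36 [ 0.481 -0.051  0.154] [-3.3 -4.4 -1.3] 0.15
0.54 [ 0.498 -0.051  0.163] [-4.4 -3.3 -1. ] 0.151
0.72 [ 0.517 -0.051  0.168] [-3.4 -4.   1.1] 0.151
0.91 [ 0.536 -0.051  0.17 ] [-3.1 -3.8  0.6] 0.15
1.09 [ 0.556 -0.051  0.169] [-3.7 -3.9  2.2] 0.15
1.27 [ 0.575 -0.051  0.164] [-2.7 -4.4  2.7] 0.148
1.45 [ 0.593 -0.051  0.157] [-1.  -3.7  3.2] 0.151
14.9083
```

View pics/s2.png

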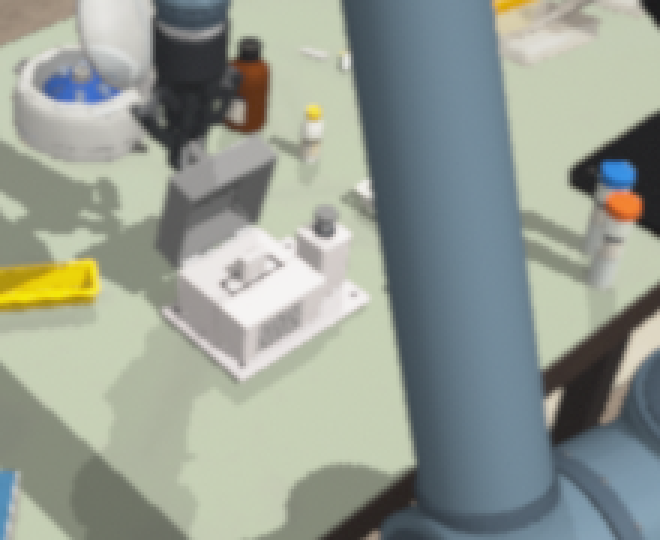

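The flap stands at about 1.4 rad, and the cassette's pull shows in the deck at crop (240,272). I'll release, lift up and away, then look at the cassette from close by.

Run:
```python
from h import *
command_gripper(0.5)
p=get_tool_pos(); move_linear([p[0]+.005,p[1],.27],speed=.12); print(np.round(get_wrist_force(),1))
movep([.44,-.05,.25],down(np.pi/2))
im,X=cloud("wrist"); cv2.imwrite("pics/w3.png",im[:,:,::-1])
print([(round(a["score"],2),np.round(a["position"],3)) for a in spot_in("wrist","filter_pull")[:3]])
x,y,z=X[...,0],X[...,1],X[...,2]
for lo,hi in((.09,.105),(.08,.09)):
    s=(abs(x-.487)<.03)&(abs(y+.05)<.035)&(z>lo)&(z<hi)
    if s.sum()>4: print(rect(X[s]),X[s].mean(0).round(4))
s=(x>.53)&(x<.65)&(abs(y+.05)<.07)&(z>.08)
print("flap",s.sum(),[X[s][:,0].min(),X[s][:,0].max(),X[s][:,2].max()] if s.any() else "")
im,X=cloud("scene"); cv2.imwrite("pics/s4.png",im[120:300,200:420,::-1].repeat(3,0).repeat(3,1)); print(get_clock())
```

```text
[ 0.1 -0.3  0.5]
[(0.86, array([ 0.479, -0.053,  0.081]))]
(296, array([486.3, -50.6]), array([29. , 11.1]), 89.6) [ 0.4857 -0.0505  0.095 ]
(79, array([482.3, -50.4]), array([29.7,  2.8]), 89.2) [ 0.4818 -0.0502  0.0845]
flap 2179 [np.float64(0.5601984242238232), np.float64(0.5906187625825122), np.float64(0.12818834359833794)]
17.275
```

View pics/w3.png

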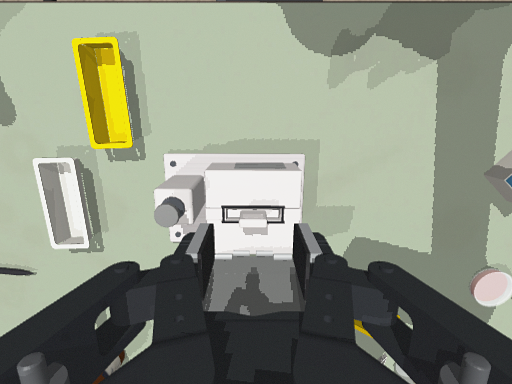

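View pics/s4.png

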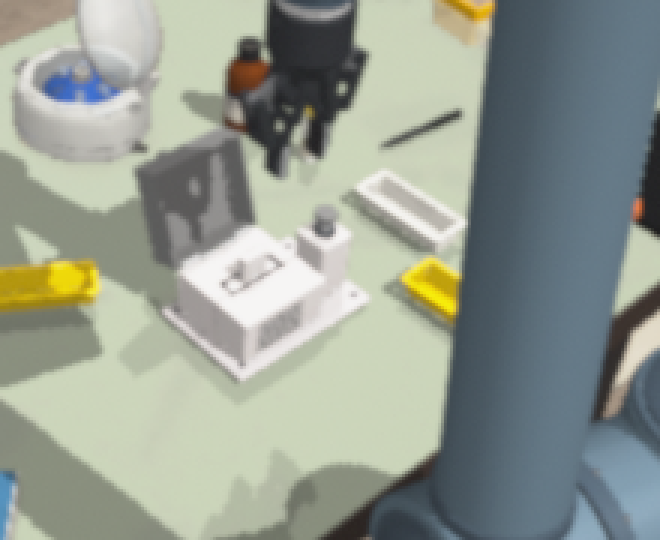

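The flap is resting open at its stop, and the cassette's pull is at (250,218) in the wrist view, aligned with the unit. The white trough is at (62,203).

Run:
```python
from h import *
x0,y0=.486,-.0505
movep([x0,y0,.17],down(np.pi/2))
print(move_linear([x0,y0,.089],speed=.06,threshold=8),np.round(get_tool_pos(),4),np.round(get_wrist_force(),1))
command_gripper(0.0); print(get_finger_gap(),get_grasp_force(),np.round(get_wrist_force(),1))
p=get_tool_pos()
print(move_linear([p[0],p[1],p[2]+.06],speed=.05,threshold=25),np.round(get_wrist_force(),1))
move_linear([p[0],p[1],.25],speed=.1); print(get_finger_gap(),get_grasp_force(),np.round(get_tool_pos(),4))
im,X=cloud("scene"); cv2.imwrite("pics/s5.png",im[60:300,200:440,::-1].repeat(2,0).repeat(2,1))
for n in("top","scene"):
    im,X=cloud(n);x,y,z=X[...,0],X[...,1],X[...,2]
    s=(abs(x-.49)<.09)&(y<-.25)&(y>-.36)&(z>.018)&(z<.034)&(im.min(2)>130)&(np.ptp(im.astype(int),2)<25)
    if s.sum()>4: print(n,rect(X[s]),X[s].mean(0).round(4))
print(get_clock())
```

```text
False [ 0.4864 -0.0506  0.0894] [-0.1  1.1 -0.1]
0.3353598295738343 59.304503202438354 [-0.9 -0.7  4.1]
False [ 0.3 -0.7 -2. ]
0.3320803960934495 59.15215194225311 [ 0.4861 -0.0506  0.2493]
top (188, array([ 489., -297.]), array([121.6,  53. ]), 1.2) [ 0.488  -0.2994  0.0274]
scene (194, array([ 492.1, -299.1]), array([121.2,  57.3]), 1.2) [ 0.5042 -0.3011  0.026 ]
22.1583
```

View pics/s5.png

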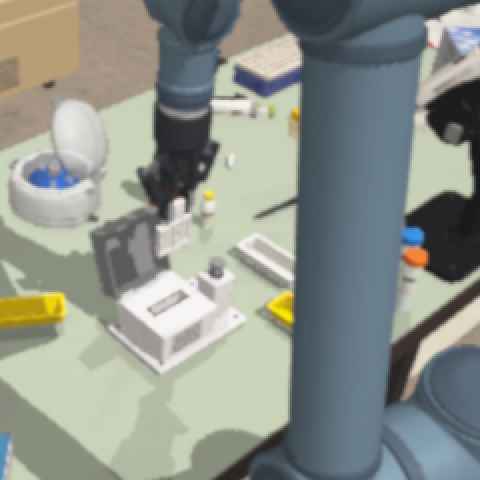

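The cassette is out and upright at (172,230). The trough centre is at about (0.490, -0.299).

Run:
```python
from h import *
move_linear([.490,-.299,.25],speed=.1); move_linear([.490,-.299,.203],speed=.06); hold(.5)
print(np.round(get_tool_pos(),4),get_finger_gap(),get_grasp_force(),get_clock())
for n in ("scene","wrist"):
    im,X=cloud(n); print(n,[(q,round(a["score"],2),np.round(a["position"],3)) for q in("filter","trough") for a in spot_in(n,q)[:2]])
    if n=="scene": a=im[60:300,200:440]
    else: b=cv2.resize(im,(320,240))
cv2.imwrite("pics/f6.png",np.hstack([cv2.resize(a,(480,480)),cv2.copyMakeBorder(b,0,240,0,0,0)])[:,:,::-1])
```

```text
[ 0.4901 -0.299   0.2031] 0.33544851852283947 59.149433970451355 26.225
scene [('filter', 0.24, array([ 0.739, -0.272,  0.062])), ('trough', 0.78, array([0.658, 0.096, 0.015])), ('trough', 0.53, array([ 0.532, -0.295,  0.018]))]
wrist [('filter', 0.65, array([ 0.487, -0.299,  0.178])), ('trough', 0.81, array([ 0.465, -0.301,  0.006])), ('trough', 0.74, array([ 0.36 , -0.222,  0.004]))]
```

View pics/f6.png

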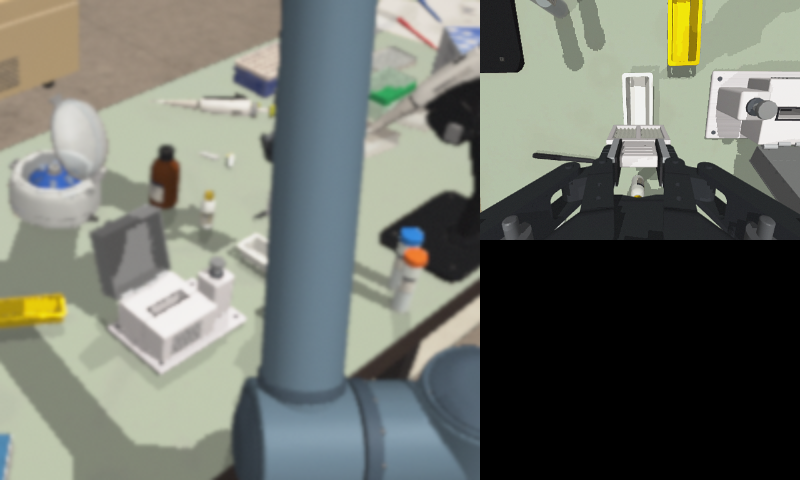

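The wrist view, at (638,145) in the picture, shows the cassette held upright and centred across the trough. On the left, the flap is open and the plunger is up.

```bash
python3 -c "
from cell import *
print(sign_off())"
```

```text
the job is handed in; nothing more can be done
None
```

I handed the job in at about 26 s on the robot's clock (limit 61 s): plunger pressed to its stop and back up, flap open, and the cassette held upright over the white trough's centre, lower edge about 10 cm above its rim; no verdict came back.

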